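# Seat the inspection mirror on its three-point mount and close the keeper

### The job

Slide the inspection mirror along its track, without lifting it out, until its three ball feet drop into the three seats and it sits level and cannot rock. Then swing the keeper lever over the seated mirror until the hole in the lever lines up with the hole in the lug, ready for a padlock. Leave the lever there, let go, and do not knock away the screwdriver, circuit board and spool lying around the mount.

Things in the scene. Friction and masses are not known exactly. Their poses are not given: they have to be found in the camera images.
- mount: Fixed aluminium mount: deck 300 (x) x 176 (y) mm, top 20 mm above the table. Origin: centre of underside; x along the track towards the seats, z up. Dark guide rails along its length: inner faces at y = +-53 mm, 6 mm thick, top 38 mm above the table; track ends open. Three 20 mm round seats in the deck. The seated mirror's origin is at mount x = 70, y = 0, z = 14 mm.
- mirror: Loose mirror in a black carrier 110 (x) x 100 (y) x 18 mm, about 0.55 kg, on three 26 mm steel balls. Origin: under its centre, level with the balls' lowest points; axes as the mount's. Carrier from 10 to 28 mm above the origin, rear push face at x = -55 mm. Starts at the mount's -x end, riding on the deck; over the seats it drops 6 mm and then resists pushing. 3 mm play to each rail.
- foot_left (a point): Lowest point of the mirror's front left ball (mirror x = 30, y = 36 mm).
- foot_right (a point): Lowest point of the mirror's front right ball (mirror x = 30, y = -36 mm).
- foot_rear (a point): Lowest point of the mirror's rear ball (mirror x = -40, y = 0).
- seat_left (a point): Where the lowest point of the front left ball lies when seated: mount x = 100, y = 36 mm, 14 mm above the table (6 mm below the deck top).
- seat_right (a point): The same for the front right ball: mount x = 100, y = -36 mm.
- seat_rear (a point): The same for the rear ball: mount x = 30, y = 0.
- keeper (a joint): Angle (rad) of the flat steel lever about its upright pivot at mount x = 110, y = -74 mm. 0 = closed, pointing to mount +y, holes in line; positive = open, towards mount +x, clear of the track (starts 1.1 to 1.35). Range -0.3 to 1.5, no stop at 0. Stays where left (0.12 N m). 8 mm thick, underside 45 mm up: clears the seated mirror by 3 mm, cannot pass over an unseated one.
- keeper_handle (a point): Centre of the grip part of the upright round black handle near the lever's end, 18 mm diameter, 166.5 mm from the pivot axis. The point is 85 mm above the table; the handle rises from the lever's top (53 mm above the table) to 105 mm.
- keeper_hole (a point): Centre of the 16 mm round hole in the lever, at its underside, 148 mm from the pivot axis.
- lug_hole (a point): Centre of the 16 mm round hole in the fixed steel lug (34 x 26 mm) at mount x = 110, y = 74 mm; the point is at the lug's top, 44 mm above the table.
- screwdriver: Loose screwdriver on the table beside the mount's +y side; leave alone. Origin on its underside.
- circuit_board: Loose green circuit board, 90 x 60 mm, up to 19 mm high, on the table on the mount's -y side; leave alone. Origin: centre of its underside.
- spool: Loose grey spool, 52 mm diameter, 40 mm high, on the table beyond the mount's -x end; leave alone. Origin: centre of its underside.
Not all that is in view belongs to the job. What is meant by the mirror is not blue, green or turquoise, and is the smaller of those in its own colour.

How it is judged:
On the way, in this order (a step that is already met when the one before it is completed fails the run):
1. the mirror is seated: all three ball feet are in their seats while the keeper lever is still open (distance between foot_left and seat_left below 0.003 m and distance between foot_right and seat_right below 0.003 m and distance between foot_rear and seat_rear below 0.003 m and value of joint keeper above 0.5 rad), for 0.2 s.
2. the lever is swung over the mirror and its hole lines up with the lug's (horizontal distance between keeper_hole and lug_hole below 0.005 m), for 0.2 s.
At the end, for the whole second after the job is handed in: Each of the mirror's three ball feet lies within 3 mm of its seated place, the mirror is level within 1.4 degrees, rests on the mount with its weight and is still; the hole in the lever is within 5 mm, seen from above, of the hole in the lug, and the lever is still (distance between foot_left and seat_left below 0.003 m and distance between foot_right and seat_right below 0.003 m and distance between foot_rear and seat_rear below 0.003 m and angle between mirror's own z axis and vertical below 0.025 rad and contact force between mirror and mount above 2 N and linear speed of mirror below 0.01 m/s and horizontal distance between keeper_hole and lug_hole below 0.005 m and velocity of joint keeper between -0.03 and 0.03 rad/s); the robot touches nothing.
It fails at once if the mirror is lifted more than 20 mm off the deck (z of mirror in the frame of mount above 0.04 m).
It fails at once if the mirror is tipped by more than 20 degrees (angle between mirror's own z axis and vertical above 0.35 rad).
It fails at once if the screwdriver, circuit board or spool is moved by more than 30 mm (distance of any of screwdriver, circuit_board, spool from where it was at the start of the episode above 0.03 m).
It also fails if it takes over 61 s, if anything falls off the work surface, if the arm or the gripper's body presses on something with over 40 N, if the wrist force passes 120 N, or if a joint passes its speed limit or range.

### The arm

A 6-joint arm with a two-finger parallel gripper is mounted at the origin on the work surface. World frame = base frame: x ahead of the robot, y to its left, z up, the work surface at z = 0. Lengths are in m, angles in rad, forces in N, time in s.
With the tool pointing down it reaches from about 0.225 to 0.875 m from the base axis. Payload 3.4 kg.
Tool frame: the origin (TCP) lies at the very end of the fingers, on their centre line; the grasp point (between the pads) lies 19 mm behind it; z points along the fingers, y is the line along which they close (so a half turn about z gives the same grasp; the last joint's range is limited). The gripper opens to 85 mm and grips with 20 to 120 N. Pads are 22 mm wide; open, the fingers measure 114 mm over their backs; the gripper's body (76 mm by 85 mm) begins 54 mm behind the grasp point. The pads swing forward as they close: fully open they stand 13 mm farther back than shut.
Start: joints at [1.212, 0.276, 1.505, -0, 1.361, -0.121], TCP at [0.135, 0.559, 0.205] pointing down, gripper open.
Joint ranges: [-2.89, 2.89], [-0.75, 2.08], [0.22, 2.7], [-1.18, 4.32], [0.11, 2.71], [-2.7, 2.7]. Speed limits (rad/s): [2.57, 2.57, 3.14, 3.14, 3.14, 3.14].

### API

Orientations are given as a 3x3 rotation matrix whose columns are the frame's x, y, z axes.
In Python, from station import bot gives the robot as it stands. The module is installed in compiled form; this text tells all that it offers.
- The arm moves only by the tool step_arm, never from a script. Its argument "targets" is a list of rows, each a list of 7 numbers: the shift along the tool's x, y, z in mm, then the turn, a rotation vector about the tool's x, y, z in degrees, then the finger opening in mm, from 0 to 85.4. In form: [[x, y, z, wx, wy, wz, jaw], ...]. A call has 1 to 8 rows; each row is the pose to reach, as a shift and turn from the pose commanded when the call began, along the tool's axes at that moment; what a row does not reach only later rows make up. A row lasts 1/10 s, in which the tool goes at most 50 mm and 8.59 degrees, less where a joint would pass 70% of its speed; a pose out of reach is approached as far as the arm can. A call with a gripper value outside its range is refused whole. The fingers move at their own pace and stop on an object; the grip force is fixed at half the most. Time passes only in rows, so rows that repeat a pose let the fingers close. It gives the time, the measured TCP pose, the force, the opening and the grip force at its end, in the units of the state.
- bot.get_state(): the state, without advancing time (a new reading comes with each control period).
- bot.camera(name): name is "scene" or "side" or "wrist"; returns a dict with "img" (480x640x3 uint8, red, green, blue), "fx", "fy", "cx", "cy" (pixels), "distortion" ([k1, k2, p1, p2, k3] as OpenCV has them; the pictures are not rectified), "origin" and "attitude" of the camera in the world. Camera axes: x right, y down, z forward; pixel columns grow to the right and rows downward; lengths in m; the calibration is good to about 2 mm. A picture is of the moment at which its call begins. There is no depth.
- bot.hand_in(): hands the job in; it is judged then, once.
Trained networks look in a picture, given as the dict that the camera call returned (one of the last four; its "shot" number tells which), for a name from the list of things; names that differ only in an ending like _2 or _b are one class to them, and where a whole thing is asked for, a point or a joint stands for the part that bears it (a point fixed in the world has none). Each returns a list of dicts, best first, with "conf" (0 to 1); they miss things now and then, are a little off and sometimes report something else, mostly with a low value. They report only what shows in the picture. A call takes as long as a camera call. They do not tell look-alikes from the thing itself.
- bot.cut_out(picture, target): "pixels" (480x640 bool, what is visible of it) and "box" ([centre column, centre row, width, height] in pixels, round what is visible of it).
The state is a dict: "t": time; "q": joint angles; "dq": joint speeds; "joint_torque": joint torques, N m; "eef_pos": TCP position; "tcp_rot": TCP orientation; "ft_force": force on the tool from outside, world axes, zero at the start; "moment": the same for the moment, N m; "width": opening from 0.0 (shut) to 1.0 (fully open); "finger_force": force on a finger pad.
Only numpy, scipy, OpenCV 4.12 (cv2) and the standard library are available. Lean on these libraries where they do the work, as an engineer would, in place of code of your own. Each camera call takes 0.05 s, during which the arm holds its last target. There are 200 camera calls.

## Working session

There is one attempt and no reset: what is moved stays moved. The work goes in short steps, Python scripts to look and compute and a tool call to move; the robot and the scene stay as the last step left them, time stands still between calls to the robot, and variables do not carry over. Pictures are saved under pics/ and viewed, at most 10 in all, crops included, and the job is handed in when it is done.

Besides the shell and the picture viewer there is one more tool, called after "Emit:" by a JSON object that holds its "method" and its "body", one argument or row to a line. step_arm: Moves the arm, as the interface text tells. Its arguments: {"type":"object","properties":{"targets":{"type":"array","items":{"type":"array","items":{"type":"number"}}}},"required":["targets"]}

```bash
mkdir -p pics; cat > h.py <<'E'
import numpy as np, cv2
from station import bot
def K(p): return np.array([[p["fx"],0,p["cx"]],[0,p["fy"],p["cy"]],[0,0,1.]])
def ray(p,uv,z):
    n=cv2.undistortPoints(np.array(uv,float).reshape(-1,1,2),K(p),np.array(p["distortion"],float)).reshape(-1,2)
    d=np.c_[n,np.ones(len(n))]@np.array(p["attitude"]).T; o=np.array(p["origin"])
    return o+d*((z-o[2])/d[:,2])[:,None]
def proj(p,X):
    R=np.array(p["attitude"]).T; t=-R@np.array(p["origin"])
    return cv2.projectPoints(np.array(X,float).reshape(-1,1,3),cv2.Rodrigues(R)[0],t,K(p),np.array(p["distortion"],float))[0].reshape(-1,2)
def save(p,n): cv2.imwrite("pics/"+n,cv2.cvtColor(p["img"],cv2.COLOR_RGB2BGR))
E
python3 - <<'E'
from h import *
np.set_printoptions(precision=3,suppress=True)
for c in ["scene","side"]:
    p=bot.camera(c); save(p,c+"0.png"); print(c,p["origin"],np.array(p["attitude"]).tolist())
    for n in ["mount","mirror","keeper_handle","screwdriver","circuit_board","spool"]:
        for d in bot.cut_out(p,n): print(n,round(d["conf"],2),np.array(d["box"]), ray(p,d["box"][:2],.03))
s=bot.get_state(); print(s["t"],s["eef_pos"],s["tcp_rot"],s["ft_force"])
E
```

```text
scene [ 1.367 -0.373  0.876] [[0.286021721139469, 0.6431793941480072, -0.7102899703500102], [0.9580188307385772, -0.1766366909946658, 0.22583046593572006], [0.019786232251373558, -0.7450635854327182, -0.6666999015114953]]
mount 0.96 [329.9 288.6 207.2 108.1] [[ 0.603 -0.107  0.03 ]]
mirror 0.83 [483.2 257.5  78.1  66.4] [[0.603 0.249 0.03 ]]
mirror 0.73 [281.6 288.4  66.3  49.9] [[ 0.575 -0.203  0.03 ]]
mirror 0.65 [178.2 294.2  28.3  26.7] [[ 0.535 -0.41   0.03 ]]
mirror 0.62 [182.4 354.5  74.8  68.2] [[ 0.689 -0.419  0.03 ]]
mirror 0.6 [265.2 211.2  76.7  61.4] [[ 0.315 -0.181  0.03 ]]
mirror 0.56 [390.4 193.4  54.5  35.4] [[0.327 0.139 0.03 ]]
mirror 0.16 [397.6 264.8  69.8  62.6] [[0.574 0.056 0.03 ]]
keeper_handle 0.85 [400.1 265.3  70.5  60.8] [[0.577 0.061 0.03 ]]
screwdriver 0.96 [253.3 259.2  79.3  31.7] [[ 0.473 -0.242  0.03 ]]
circuit_board 0.72 [317.8 355.4  56.2  39.1] [[ 0.759 -0.179  0.03 ]]
spool 0.81 [178.4 295.4  27.2  29.9] [[ 0.538 -0.41   0.03 ]]
side [ 0.068 -0.691  0.729] [[0.7942091429837668, -0.39683401673596397, 0.46016801318886935], [-0.6076332991043343, -0
[... 219 characters left out ...]
 0.03 ]]
mirror 0.87 [369.9 276.8  67.1  53.3] [[ 0.579 -0.204  0.03 ]]
mirror 0.75 [260.1 186.8  60.5  35.2] [[0.576 0.242 0.03 ]]
mirror 0.72 [476.4 323.   64.3  58.3] [[ 0.659 -0.429  0.03 ]]
mirror 0.66 [254.4 337.4 112.5  97.4] [[ 0.294 -0.191  0.03 ]]
keeper_handle 0.91 [316.6 202.6  67.9  41.3] [[0.654 0.086 0.03 ]]
screwdriver 0.76 [337.9 323.4  76.8  60.8] [[ 0.442 -0.261  0.03 ]]
circuit_board 0.58 [410.3 249.2  44.   27.8] [[ 0.715 -0.194  0.03 ]]
spool 0.87 [426.5 356.4  31.3  37.3] [[ 0.522 -0.422  0.03 ]]
spool 0.56 [317.4 204.6  63.9  45.7] [[0.65  0.078 0.03 ]]
0.7 [0.135 0.559 0.205] [[-0.972  0.236  0.   ]
 [ 0.236  0.972  0.   ]
 [ 0.     0.    -1.   ]] [0.379 0.25  0.651]
```

View pics/scene0.png

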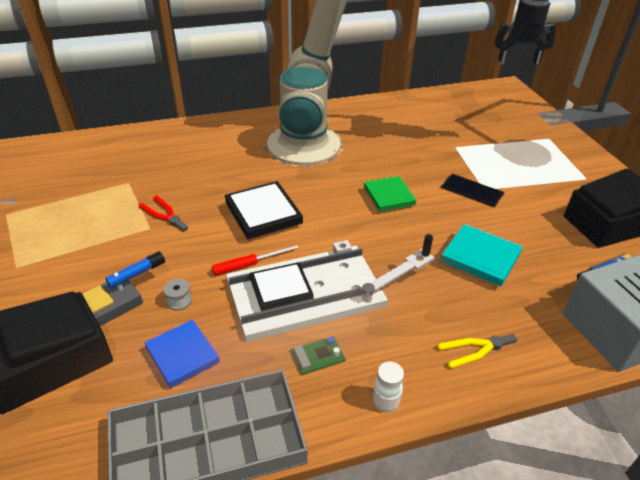

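View pics/side0.png

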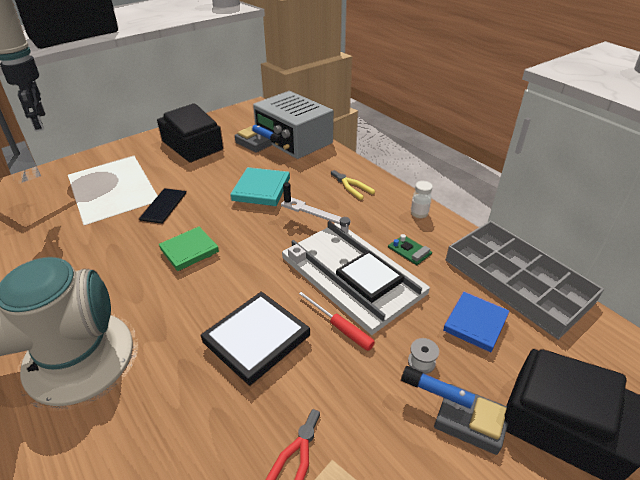

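The mirror is the small white plate in the black carrier on the mount (scene 282,288; side 370,277). Mount +x points to world +y. The lever is open, with its handle at (427,243) in scene and (287,190) in side. Next I fit the mount, mirror and lever poses.

```bash
cat > fit.py <<'E'
from h import *
from scipy.optimize import minimize
np.set_printoptions(precision=4,suppress=True)
def box(x0,x1,y0,y1,z0,z1): return np.array([[x,y,z] for x in(x0,x1) for y in(y0,y1) for z in(z0,z1)])/1000.
MOUNT=np.r_[box(-150,150,-88,88,0,20),box(-150,150,-59,59,20,38),box(93,127,61,87,20,44)]
def W(T,P):
    c,s=np.cos(T[2]),np.sin(T[2]); P=np.atleast_2d(P)
    return np.c_[P[:,0]*c-P[:,1]*s+T[0],P[:,0]*s+P[:,1]*c+T[1],P[:,2]]
def hullmask(pts): 
    m=np.zeros((480*4,640*4),np.uint8); cv2.fillConvexPoly(m,cv2.convexHull((pts*4+1.5).round().astype(np.int32)),1); return cv2.resize(m.astype(np.float32),(640,480),interpolation=cv2.INTER_AREA)
def hullof(mask): 
    ys,xs=np.nonzero(mask); return hullmask(np.c_[xs,ys].astype(np.float32))
def fit(shots,P,T0):
    f=lambda T:sum(np.abs(hullmask(proj(p,W(T,P)))-h).sum() for p,h in shots)
    return minimize(f,T0,method="Nelder-Mead",options=dict(initial_simplex=np.array(T0)+np.r_[np.zeros((1,3)),np.diag([.02,.02,.1])],xatol=1e-4,fatol=.5))
E
python3 - <<'E'
from fit import *
P={c:bot.camera(c) for c in["scene","side"]}
ms,mi,kp=[],[],[]
for c,p in P.items():
    m=bot.cut_out(p,"mount")[0]["pixels"]
    ref={"scene":(282,288),"side":(370,277)}[c]
    r=min(bot.cut_out(p,"mirror"),key=lambda d:np.hypot(d["box"][0]-ref[0],d["box"][1]-ref[1]))["pixels"]
    k=bot.cut_out(p,"keeper_handle")[0]
    cv2.imwrite(f"pics/m_{c}.png",np.hstack([m*255,r*255,k["pixels"]*255]).astype(np.uint8))
    ms.append((p,hullof(m|r)));mi.append((p,hullof(r))); kp.append((p,k["pixels"]))
o=fit(ms,MOUNT,[.6,-.13,1.7]); print("mount",o.x,o.fun)
for i in 0,1: q=fit(ms[i:i+1],MOUNT,o.x); print(q.x,q.fun)
T=o.x
q=fit(mi,box(-55,55,-50,50,30,48),[.575,-.2,T[2]]);print("mirror",q.x,q.fun)
c,s=np.cos(T[2]),np.sin(T[2]);d=q.x[:2]-T[:2];print("in mount",[c*d[0]+s*d[1],-s*d[0]+c*d[1]])
for p,px in kp:
    best=[]
    for a in np.arange(.9,1.45,.01):
        pts=[(110+np.sin(a)*r,-74+np.cos(a)*r,53) for r in np.linspace(30,160,40)]+[(110+np.sin(a)*166.5,-74+np.cos(a)*166.5,z) for z in range(53,105,3)]
        uv=proj(p,W(T,np.array(pts)/1000)).round().astype(int); dt=cv2.distanceTransform((~px).astype(np.uint8),cv2.DIST_L2,3)
        best.append((dt[uv[:,1],uv[:,0]].mean(),a))
    print("keeper",sorted(best)[:4])
a=1.2;im=P["scene"]["img"].copy()
for u in proj(P["scene"],W(T,MOUNT)): cv2.circle(im,tuple(u.round().astype(int).tolist()),1,(255,0,255),-1)
for u in proj(P["scene"],W(q.x,box(-55,55,-50,50,30,48))): cv2.circle(im,tuple(u.round().astype(int).tolist()),1,(0,255,0),-1)
cv2.imwrite("pics/ov.png",cv2.resize(im[210:360,210:450,::-1],None,fx=3.3,fy=3.3,interpolation=cv2.INTER_CUBIC))
print("mount ends",W(T,[[-.15,0,.02],[.15,0,.02]]))
E
```

```text
mount [ 0.5754 -0.1527  1.6155] 5787.0625
[ 0.5756 -0.1507  1.6182] 3130.25
[ 0.5744 -0.1522  1.605 ] 2626.4375
mirror [ 0.5768 -0.2058  1.6007] 283.5
in mount [np.float64(-0.053041981058695134), np.float64(0.0009469077035578518)]
keeper [(np.float32(0.0), np.float64(1.2000000000000002)), (np.float32(0.0), np.float64(1.2100000000000004)), (np.float32(0.0), np.float64(1.2200000000000002)), (np.float32(0.0), np.float64(1.2700000000000005))]
keeper [(np.float32(0.0), np.float64(1.1400000000000001)), (np.float32(0.0), np.float64(1.1500000000000004)), (np.float32(0.0), np.float64(1.1600000000000001)), (np.float32(0.0), np.float64(1.1700000000000004))]
mount ends [[ 0.5821 -0.3026  0.02  ]
 [ 0.5687 -0.0029  0.02  ]]
```

View pics/ov.png

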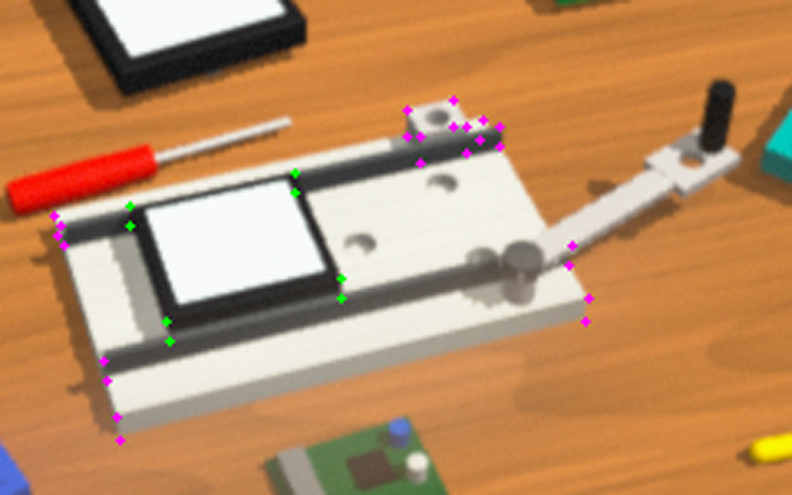

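Emit:
{"method": "step_arm", "body": {
  "targets": [
    [-621,-673,0,0,0,74,60],
    [-621,-673,0,0,0,74,60],
    [-621,-673,0,0,0,74,60],
    [-621,-673,0,0,0,74,60],
    [-621,-673,0,0,0,74,60],
    [-621,-673,0,0,0,74,60],
    [-621,-673,0,0,0,74,60],
    [-621,-673,0,0,0,74,60]
  ]
}}

```text
t: 1.9
eef_pos: [0.3305, 0.2076, 0.2051]
tcp_rot: [[-0.127, 0.992, 0.001], [0.992, 0.127, 0.001], [0.0, 0.001, -1.0]]
ft_force: [1.1, 0.4, 1.4]
width: 0.702
finger_force: 0.0
```

Emit:
{"method": "step_arm", "body": {
  "targets": [
    [-481,190,0,0,0,5,60],
    [-481,190,0,0,0,5,60],
    [-481,190,0,0,0,5,60],
    [-481,190,0,0,0,5,60],
    [-481,190,0,0,0,5,60],
    [-481,190,0,0,0,5,60],
    [-481,190,0,0,0,5,60],
    [-481,190,0,0,0,5,60]
  ]
}}

```text
t: 2.7
eef_pos: [0.5255, -0.1421, 0.2048]
tcp_rot: [[-0.045, 0.999, 0.001], [0.999, 0.045, 0.0], [0.0, 0.001, -1.0]]
ft_force: [0.9, 0.7, -0.0]
width: 0.704
finger_force: 0.0
```

```bash
python3 - <<'E'
from fit import *
s=bot.get_state();print(s["eef_pos"],np.array(s["tcp_rot"]))
p=bot.camera("wrist");save(p,"w1.png");print(p["origin"],np.array(p["attitude"]))
E
```

```text
[ 0.5255 -0.1421  0.2048] [[-0.045   0.999   0.0006]
 [ 0.999   0.045   0.0003]
 [ 0.0002  0.0006 -1.    ]]
[ 0.5218 -0.0627  0.3739] [[ 0.999   0.0422  0.0154]
 [ 0.0449 -0.9493 -0.3112]
 [ 0.0014  0.3116 -0.9502]]
```

View pics/w1.png

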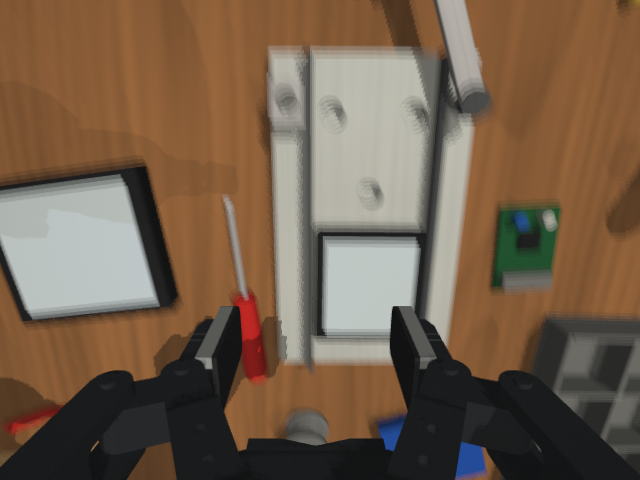

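The wrist view is blurred because the arm was still moving. It shows the mount at columns 268–475 with the seats at (332,113), (417,115) and (370,193), and the lug hole at (287,99). I'll retake it sharp.

```bash
python3 - <<'E'
from fit import *
p=bot.camera("wrist");import pickle;pickle.dump(p,open("w2.pkl","wb"))
print(p["origin"])
m=bot.cut_out(p,"mount")[0]["pixels"];print(bot.cut_out(p,"mount")[0]["box"])
for d in bot.cut_out(p,"mirror"):print(d["conf"],d["box"])
im=cv2.resize(p["img"][30:390,240:500,::-1],None,fx=1.66,fy=1.66,interpolation=cv2.INTER_CUBIC)
cv2.imwrite("pics/w2.png",im)
E
```

```text
[ 0.5263 -0.0695  0.3727]
[369.4, 178.8, 227.7, 356.1]
0.97 [363.1, 266.9, 116.1, 117.0]
0.83 [427.2, 436.0, 109.3, 63.7]
0.74 [84.3, 226.7, 168.7, 172.4]
```

View pics/w2.png

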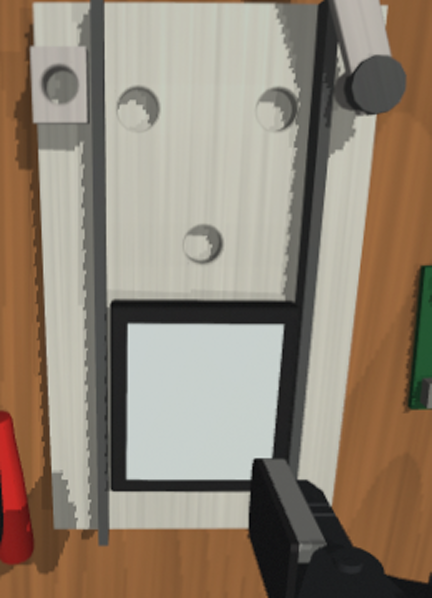

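```bash
cat > w.py <<'E'
from fit import *
import pickle
from scipy.optimize import least_squares
p=pickle.load(open("w2.pkl","rb"))
px=lambda l:np.array(l,float)/1.66+[240,30]
uv=px([(60,83),(138,109),(277,109),(202,244),(53,528),(33,2),(387,5)])
X=np.array([(110,74,44),(100,36,20),(100,-36,20),(30,0,20),(-150,88,20),(150,88,20),(150,-88,20)])/1000
r=least_squares(lambda T:(proj(p,W(T,X))-uv).ravel(),[.575,-.15,1.61],loss="soft_l1")
T=r.x
mu=px([(112,306),(297,306),(112,491)]);M=np.array([(55,50,48),(55,-50,48),(-55,50,48)])/1000
q=least_squares(lambda Q:(proj(p,W(Q,M))-mu).ravel(),[.575,-.2,T[2]]).x
inv=lambda w:np.array([[np.cos(T[2]),np.sin(T[2])],[-np.sin(T[2]),np.cos(T[2])]])@(np.array(w)[:2]-T[:2])
if __name__=="__main__":
    print("mount",T,r.fun.reshape(-1,2));print("mirror",q,inv(q))
    s=bot.get_state();print(s["t"],s["eef_pos"],s["width"],inv(s["eef_pos"]))
    g=W(T,[[-.132,0,0]])[0];print("goal",g,"tool shift",np.array(s["tcp_rot"]).T@(g-s["eef_pos"])*1000, "yaw y-axis deg",np.degrees(T[2])-90)
E
python3 w.py
```

```text
mount [ 0.5743 -0.1531  1.6109] [[-0.6067  0.5402]
 [-0.1573 -0.3348]
 [ 0.1337  0.1983]
 [ 0.337   0.2936]
 [-0.0422 -0.071 ]
 [-0.0802 -0.3726]
 [ 0.4347 -0.1341]]
mirror [ 0.5757 -0.2054  1.6156] [-0.0523  0.0006]
2.95 [ 0.5243 -0.1397  0.2042] 0.702909397146176 [0.0154 0.0495]
goal [ 0.5796 -0.285   0.    ] tool shift [-147.9574   49.0035  203.9742] yaw y-axis deg 2.2996377990366597
```

The mount fit has sub-pixel residuals, and the mirror is at mount x = −52 mm. I'll move behind it and go down.

Emit:
{"method": "step_arm", "body": {
  "targets": [
    [-50,16,0,0,0,0.3,50],
    [-100,33,20,0,0,0.3,50],
    [-148,49,60,0,0,0.3,50],
    [-148,49,100,0,0,0.3,50],
    [-148,49,140,0,0,0.3,50],
    [-148,49,165,0,0,0.3,50],
    [-148,49,178,0,0,0.3,50],
    [-148,49,178,0,0,0.3,50]
  ]
}}

```text
t: 3.75
eef_pos: [0.5795, -0.2835, 0.0255]
tcp_rot: [[-0.042, 0.999, -0.003], [0.999, 0.042, 0.002], [0.002, -0.003, -1.0]]
ft_force: [-0.2, 0.6, 1.0]
width: 0.581
finger_force: 0.0
```

```bash
python3 w.py|tail -2|head -1;python3 - <<'E'
from fit import *
p=bot.camera("side");save(p,"s2.png")
im=cv2.resize(p["img"][170:370,250:500,::-1],None,fx=3,fy=3,interpolation=cv2.INTER_CUBIC);cv2.imwrite("pics/s2.png",im)
E
```

```text
3.75 [ 0.5795 -0.2835  0.0255] 0.5814378603406587 [-0.1305  0.0001]
```

View pics/s2.png

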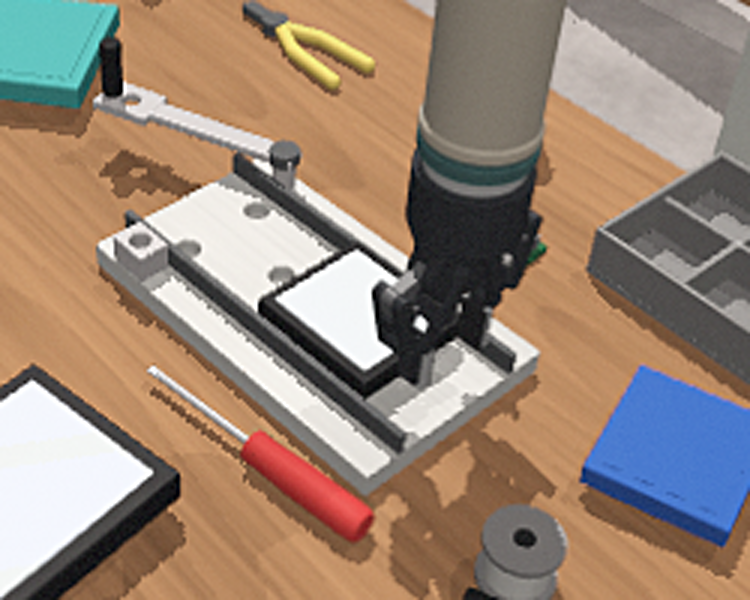

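Emit:
{"method": "step_arm", "body": {
  "targets": [
    [12,0,0,0,0,0,50],
    [24,0,0,0,0,0,50],
    [36,0,0,0,0,0,50],
    [48,0,0,0,0,0,50],
    [60,0,0,0,0,0,50],
    [72,0,0,0,0,0,50],
    [84,0,0,0,0,0,50],
    [96,0,0,0,0,0,50]
  ]
}}

```text
t: 4.6
eef_pos: [0.5766, -0.1886, 0.0266]
tcp_rot: [[-0.041, 0.999, -0.0], [0.999, 0.041, 0.0], [0.0, -0.0, -1.0]]
ft_force: [0.6, 0.5, 0.2]
width: 0.584
finger_force: 0.0
```

Emit:
{"method": "step_arm", "body": {
  "targets": [
    [3,0,0,0,0,0,50],
    [6,0,0,0,0,0,50],
    [9,0,0,0,0,0,50],
    [12,0,0,0,0,0,50],
    [14,0,0,0,0,0,50],
    [16,0,0,0,0,0,50],
    [18,0,0,0,0,0,50],
    [20,0,0,0,0,0,50]
  ]
}}

```text
t: 5.4
eef_pos: [0.5758, -0.1696, 0.0267]
tcp_rot: [[-0.04, 0.999, 0.0], [0.999, 0.04, 0.0], [0.0, 0.0, -1.0]]
ft_force: [-0.7, -0.5, 0.8]
width: 0.587
finger_force: 0.0
```

```bash
cat > mir.py <<'E'
from w import *
import sys
s=bot.get_state();print(s["t"],s["eef_pos"],inv(s["eef_pos"]),s["ft_force"])
a=bot.camera("wrist");pickle.dump(a,open(sys.argv[1]+".pkl","wb"))
z0=float(sys.argv[2])
d=min(bot.cut_out(a,"mirror"),key=lambda d:np.hypot(*(inv(ray(a,d["box"][:2],.04)[0])-[.06,0])))
print(d["conf"],d["box"],inv(ray(a,d["box"][:2],.04)[0]))
for z in (z0,):
    o=fit([(a,hullof(d["pixels"]))],box(-55,55,-50,50,10+z,28+z),[*W(T,[[.06,0,0]])[0][:2],T[2]]);print(z,inv(o.x),o.x[2]-T[2],o.fun)
im=a["img"].copy()
cv2.imwrite("pics/%s.png"%sys.argv[1],im[:,:,::-1])
E
python3 mir.py w3 20
```

```text
5.4 [ 0.5758 -0.1696  0.0267] [-0.0166 -0.0009] [-0.6622 -0.4517  0.775 ]
0.18 [315.5, 239.8, 499.5, 479.6] [ 0.0135 -0.001 ]
20.0 [ 0.0461 -0.0004] -0.0024665288585905554 110482.375
```

View pics/w3.png

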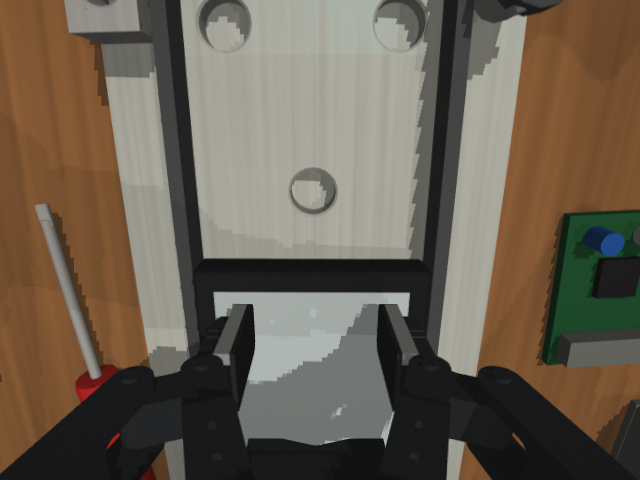

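```bash
python3 - <<'E'
from w import *
a=pickle.load(open("w3.pkl","rb"))
print(a["origin"])
for n,uv,z in [("front bottom",(312,262),.03),("front top L",(196,275),.048),("front top R",(430,275),.048),("seat rear",(314,191),.02),("tip L",(243,310),.035),("tip L rear",(240,400),.035)]: print(n,inv(ray(a,uv,z)[0]))
print(proj(a,W(T,[[-.0166,.025,.0267],[-.0166,-.025,.0267],[-.0166,0,.0267],[.03,0,.02]])))
b=bot.camera("side");cv2.imwrite("pics/s3.png",cv2.resize(b["img"][170:370,250:500,::-1],None,fx=3,fy=3,interpolation=cv2.INTER_CUBIC))
E
```

```text
[ 0.5726 -0.0902  0.1958]
front bottom [-0.0003  0.0006]
front top L [0.0008 0.0483]
front top R [ 0.0008 -0.0483]
seat rear [ 0.0305 -0.0003]
tip L [-0.0221  0.0325]
tip L rear [-0.0732  0.0372]
[[261.0386 291.4596]
 [365.6726 291.4332]
 [313.357  291.4825]
 [313.2579 192.1156]]
```

View pics/s3.png

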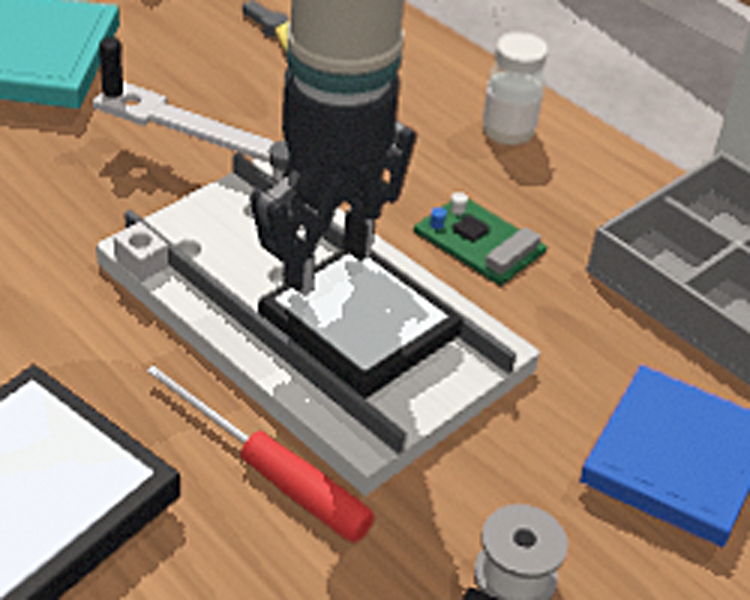

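The fingers went over the mirror without touching it: it is still at mount x ≈ −53. The open tips must sit well above the TCP, so I'll measure their true height.

```bash
python3 - <<'E'
from w import *
b=bot.camera("side")
for y in(.025,.033,-.033):
  for z in(.027,.04,.05,.06,.07):
    print(y,z,((proj(b,W(T,[[-.0166,y,z]]))-[250,170])*3)[0])
d=min(bot.cut_out(b,"mirror"),key=lambda d:np.hypot(*(inv(ray(b,d["box"][:2],.04)[0])-[-.05,0])))
o=fit([(b,hullof(d["pixels"]))],box(-55,55,-50,50,30,48),[*W(T,[[-.05,0,0]])[0][:2],T[2]]);print(inv(o.x),o.x[2]-T[2],o.fun)
E
```

```text
0.025 0.027 [299.421  315.1071]
0.025 0.04 [300.1706 302.3569]
0.025 0.05 [300.7551 292.3966]
0.025 0.06 [301.3467 282.3012]
0.025 0.07 [301.9454 272.068 ]
0.033 0.027 [291.3372 320.0971]
0.033 0.04 [292.0198 307.3403]
0.033 0.05 [292.5522 297.3742]
0.033 0.06 [293.091  287.2721]
0.033 0.07 [293.6364 277.0315]
-0.033 0.027 [356.1534 280.0517]
-0.033 0.04 [357.3537 267.3613]
-0.033 0.05 [358.2894 257.4532]
-0.033 0.06 [359.2359 247.4153]
-0.033 0.07 [360.1934 237.2455]
[-0.0533 -0.0006] 0.014871428645909734 100.8125
```

Emit:
{"method": "step_arm", "body": {
  "targets": [
    [0,0,-20,0,0,0,50],
    [-35,-1,-20,0,0,0,50],
    [-70,-1,-20,0,0,0,50],
    [-105,-1,-20,0,0,0,50],
    [-117,-1,-20,0,0,0,50],
    [-117,-1,-10,0,0,0,50],
    [-117,-1,2,0,0,0,50],
    [-117,-1,2,0,0,0,50]
  ]
}}

```text
t: 6.45
eef_pos: [0.5774, -0.2837, 0.0218]
tcp_rot: [[-0.041, 0.999, -0.005], [0.999, 0.041, 0.004], [0.004, -0.005, -1.0]]
ft_force: [-1.4, -0.1, -0.3]
width: 0.587
finger_force: 0.0
```

Emit:
{"method": "step_arm", "body": {
  "targets": [
    [0,0,4,0,0,0,50],
    [0,0,8,0,0,0,50],
    [0,0,11,0,0,0,50],
    [0,0,13,0,0,0,50],
    [0,0,13,0,0,0,50]
  ]
}}

```text
t: 6.95
eef_pos: [0.5795, -0.2864, 0.0115]
tcp_rot: [[-0.041, 0.999, -0.0], [0.999, 0.041, 0.0], [0.0, -0.0, -1.0]]
ft_force: [0.1, -0.5, -0.2]
width: 0.584
finger_force: 0.0
```

```bash
python3 - <<'E'
from w import *
s=bot.get_state();print(s["t"],s["eef_pos"],inv(s["eef_pos"]),s["ft_force"],s["width"])
b=bot.camera("side");cv2.imwrite("pics/s4.png",cv2.resize(b["img"][210:330,320:470,::-1],None,fx=5,fy=5,interpolation=cv2.INTER_CUBIC))
x=inv(s["eef_pos"])[0]
for y in(.03,-.03):
  for z in(.02,.03,.04,.05):
    print(y,z,((proj(b,W(T,[[x,y,z]]))-[320,210])*5)[0])
E
```

```text
6.95 [ 0.5795 -0.2864  0.0115] [-0.1334  0.0001] [ 0.0536 -0.5059 -0.1566] 0.5837884977521876
0.03 0.02 [332.2938 496.6383]
0.03 0.03 [334.6531 480.4471]
0.03 0.04 [337.0435 464.0181]
0.03 0.05 [339.4658 447.3465]
-0.03 0.02 [430.7774 426.9174]
-0.03 0.03 [433.7316 410.7322]
-0.03 0.04 [436.7231 394.3187]
-0.03 0.05 [439.7526 377.6725]
```

View pics/s4.png

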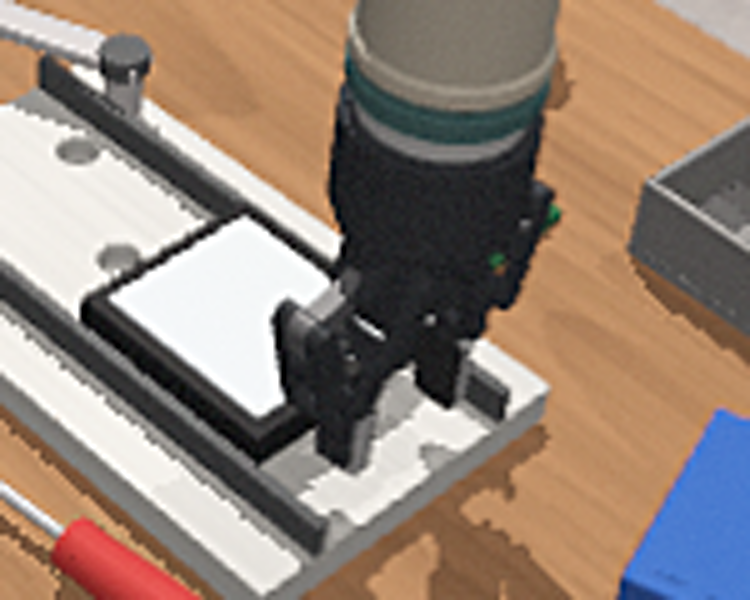

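Emit:
{"method": "step_arm", "body": {
  "targets": [
    [0,0,3,0,0,0,50],
    [0,0,6,0,0,0,50],
    [0,0,8,0,0,0,50],
    [0,0,8,0,0,0,50]
  ]
}}

```text
t: 7.4
eef_pos: [0.5793, -0.2865, 0.0032]
tcp_rot: [[-0.04, 0.999, -0.001], [0.999, 0.04, 0.001], [0.001, -0.001, -1.0]]
ft_force: [0.5, -0.7, 0.0]
width: 0.584
finger_force: 0.0
```

Emit:
{"method": "step_arm", "body": {
  "targets": [
    [6,0,0,0,0,0,50],
    [12,0,0,0,0,0,50],
    [18,0,0,0,0,0,50],
    [24,0,0,0,0,0,50],
    [30,0,0,0,0,0,50],
    [36,0,0,0,0,0,50],
    [42,0,0,0,0,0,50],
    [48,0,0,0,0,0,50]
  ]
}}

```text
t: 8.2
eef_pos: [0.5778, -0.2385, 0.0038]
tcp_rot: [[-0.041, 0.999, 0.0], [0.999, 0.041, -0.0], [-0.001, 0.0, -1.0]]
ft_force: [-0.3, -3.5, -0.5]
width: 0.585
finger_force: 2.1
```

```bash
cat > mir.py <<'E'
from w import *
import sys
s=bot.get_state();print(s["t"],s["eef_pos"],inv(s["eef_pos"]),s["ft_force"])
z=float(sys.argv[1]);g=float(sys.argv[2])
for c in("side","scene"):
    b=bot.camera(c)
    d=min(bot.cut_out(b,"mirror"),key=lambda d:np.hypot(*(inv(ray(b,d["box"][:2],.04)[0])-[g,0])))
    o=fit([(b,hullof(d["pixels"]))],box(-55,55,-50,50,10+z,28+z),[*W(T,[[g,0,0]])[0][:2],T[2]]);print(c,d["conf"],inv(o.x),o.x[2]-T[2],o.fun)
E
python3 mir.py 20 -.01
```

```text
8.2 [ 0.5778 -0.2385  0.0038] [-0.0854 -0.0001] [-0.3254 -3.4693 -0.4844]
side 0.58 [-0.0197  0.0008] 0.04381151106807302 190.625
scene 0.58 [-0.0132  0.0006] -0.06260145176040255 389.875
```

Contact this time: 3.5 N and the mirror is moving. I'll keep pushing, slower near the seats.

Emit:
{"method": "step_arm", "body": {
  "targets": [
    [8,0,0,0,0,0,50],
    [16,0,0,0,0,0,50],
    [24,0,0,0,0,0,50],
    [32,0,0,0,0,0,50],
    [40,0,0,0,0,0,50],
    [48,0,0,0,0,0,50],
    [56,0,0,0,0,0,50],
    [62,0,0,0,0,0,50]
  ]
}}

```text
t: 9.2
eef_pos: [0.5749, -0.1757, 0.0036]
tcp_rot: [[-0.041, 0.999, -0.0], [0.999, 0.041, 0.0], [0.0, -0.0, -1.0]]
ft_force: [-0.3, -3.2, -0.1]
width: 0.585
finger_force: 1.9
```

Emit:
{"method": "step_arm", "body": {
  "targets": [
    [2,0,0,0,0,0,50],
    [4,0,0,0,0,0,50],
    [6,0,0,0,0,0,50],
    [8,0,0,0,0,0,50],
    [10,0,0,0,0,0,50],
    [11,0,0,0,0,0,50],
    [12,0,0,0,0,0,50],
    [12,0,0,0,0,0,50]
  ]
}}

```text
t: 10.0
eef_pos: [0.5747, -0.1644, 0.0036]
tcp_rot: [[-0.04, 0.999, 0.0], [0.999, 0.04, 0.0], [0.0, 0.0, -1.0]]
ft_force: [-0.3, -2.9, -0.9]
width: 0.584
finger_force: 1.4
```

```bash
python3 mir.py 20 .055; python3 -c "
from h import *
save(bot.camera('wrist'),'w5.png')"
```

```text
10.0 [ 0.5747 -0.1644  0.0036] [-0.0113  0.0001] [-0.2858 -2.8896 -0.9179]
side 0.57 [0.0551 0.0008] -0.022666941667354168 165.1875
scene 0.59 [0.0552 0.0023] -0.04353214215902179 426.125
```

View pics/w5.png

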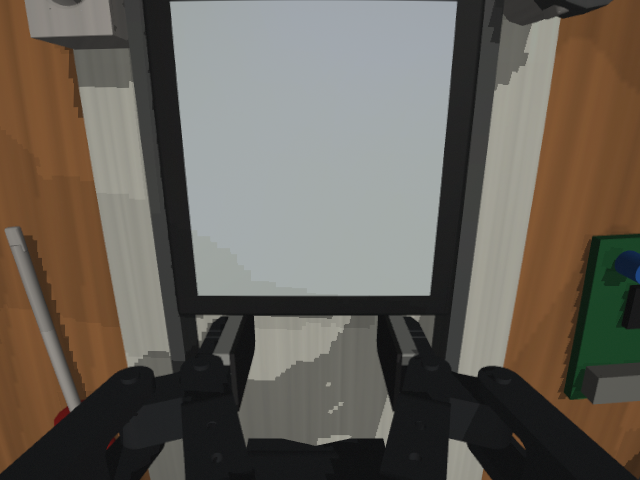

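The mirror is straight and squarely against both fingers, rear edge at row 314, at mount x ≈ 55 mm. About 15 mm to go.

Emit:
{"method": "step_arm", "body": {
  "targets": [
    [1.5,0,0,0,0,0,50],
    [3,0,0,0,0,0,50],
    [4.5,0,0,0,0,0,50],
    [6,0,0,0,0,0,50],
    [7,0,0,0,0,0,50],
    [8,0,0,0,0,0,50],
    [9,0,0,0,0,0,50],
    [10,0,0,0,0,0,50]
  ]
}}

```text
t: 11.05
eef_pos: [0.5741, -0.1542, 0.0037]
tcp_rot: [[-0.04, 0.999, -0.0], [0.999, 0.04, 0.001], [0.001, -0.0, -1.0]]
ft_force: [-0.7, -0.7, -1.0]
width: 0.586
finger_force: 0.4
```

Emit:
{"method": "step_arm", "body": {
  "targets": [
    [0.5,0,0,0,0,0,50],
    [1,0,0,0,0,0,50],
    [1.5,0,0,0,0,0,50],
    [2,0,0,0,0,0,50],
    [2.5,0,0,0,0,0,50]
  ]
}}

```text
t: 11.55
eef_pos: [0.5742, -0.1521, 0.0038]
tcp_rot: [[-0.04, 0.999, 0.0], [0.999, 0.04, 0.0], [0.0, 0.0, -1.0]]
ft_force: [-1.2, 0.2, 0.1]
width: 0.586
finger_force: 0.0
```

```bash
python3 mir.py 20 .07; python3 mir.py 14 .07
```

```text
11.55 [ 0.5742 -0.1521  0.0038] [0.0011 0.0001] [-1.1976  0.1712  0.0755]
side 0.94 [0.0642 0.0002] 0.028477436087573693 253.6875
scene 0.61 [ 0.0731 -0.0027] -0.15616352070582074 496.9375
11.75 [ 0.5741 -0.1521  0.0037] [0.001  0.0001] [ 0.577   0.5536 -0.1428]
side 0.63 [ 0.0709 -0.0057] -0.025741414908462712 267.875
scene 0.97 [0.0749 0.0056] -0.16469788061529167 544.625
```

The force fell to zero, so it has probably dropped in. I'll nudge gently to check that it resists.

Emit:
{"method": "step_arm", "body": {
  "targets": [
    [0.5,0,0,0,0,0,50],
    [1,0,0,0,0,0,50],
    [1.5,0,0,0,0,0,50],
    [2,0,0,0,0,0,50],
    [2.5,0,0,0,0,0,50],
    [2.5,0,0,0,0,0,50]
  ]
}}

```text
t: 12.55
eef_pos: [0.574, -0.1496, 0.0037]
tcp_rot: [[-0.041, 0.999, -0.0], [0.999, 0.041, 0.0], [0.0, 0.0, -1.0]]
ft_force: [-0.1, -0.6, 0.0]
width: 0.586
finger_force: 0.0
```

Emit:
{"method": "step_arm", "body": {
  "targets": [
    [0.4,0,0,0,0,0,50],
    [0.8,0,0,0,0,0,50],
    [1,0,0,0,0,0,50],
    [1,0,0,0,0,0,50]
  ]
}}

```text
t: 12.95
eef_pos: [0.574, -0.1489, 0.0037]
tcp_rot: [[-0.041, 0.999, 0.0], [0.999, 0.041, -0.0], [-0.0, 0.0, -1.0]]
ft_force: [-0.7, -0.8, 0.1]
width: 0.586
finger_force: 0.3
```

Emit:
{"method": "step_arm", "body": {
  "targets": [
    [0.3,0,0,0,0,0,50],
    [0.6,0,0,0,0,0,50],
    [0.9,0,0,0,0,0,50],
    [0.9,0,0,0,0,0,50]
  ]
}}

```text
t: 13.35
eef_pos: [0.5741, -0.1488, 0.0038]
tcp_rot: [[-0.041, 0.999, 0.0], [0.999, 0.041, -0.001], [-0.001, 0.0, -1.0]]
ft_force: [-1.2, -4.5, -0.7]
width: 0.58
finger_force: 2.4
```

```bash
python3 - <<'E'
from w import *
s=bot.get_state();print(s["ft_force"],s["finger_force"],inv(s["eef_pos"]))
b=bot.camera("side")
im=b["img"].copy()
for z,c in((20,(255,0,0)),(14,(0,255,0))):
    Q=[*W(T,[[.07,0,0]])[0][:2],T[2]]
    for u in proj(b,W(Q,box(-55,55,-50,50,10+z,28+z)[1::2])): cv2.circle(im,tuple((u*16).round().astype(int).tolist()),8,c,-1,shift=4)
cv2.imwrite("pics/s6.png",cv2.resize(im[200:310,270:420,::-1],None,fx=5,fy=5,interpolation=cv2.INTER_CUBIC))
E
```

```text
[-1.2376 -4.5182 -0.6539] 2.399568313267082 [0.0044 0.    ]
```

View pics/s6.png

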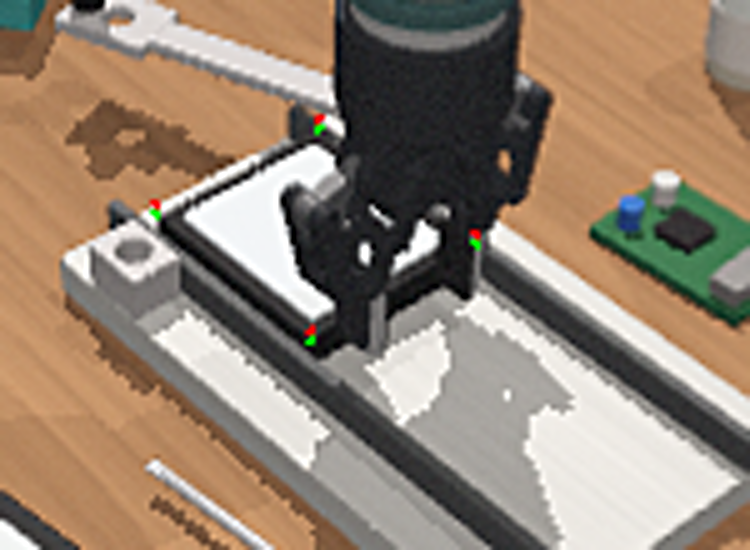

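The mirror resists: 0.9 mm of command moved it only 0.1 mm and the force rose to 4.5 N. It also lines up with the seated (green) marks, so it is seated. I'll back off, rise, and locate the lever.

Emit:
{"method": "step_arm", "body": {
  "targets": [
    [-8,0,0,0,0,0,50],
    [-15,0,0,0,0,0,50],
    [-15,0,-40,0,0,0,60],
    [-15,0,-80,0,0,0,60],
    [-15,0,-130,0,0,0,60],
    [-15,0,-150,0,0,0,60],
    [-15,0,-150,0,0,0,60]
  ]
}}

```text
t: 14.1
eef_pos: [0.5771, -0.1636, 0.1579]
tcp_rot: [[-0.04, 0.999, 0.008], [0.999, 0.04, -0.002], [-0.002, 0.008, -1.0]]
ft_force: [0.1, -0.8, -0.0]
width: 0.701
finger_force: 0.0
```

```bash
cat > kee.py <<'E'
from w import *
s=bot.get_state();print(s["t"],s["eef_pos"])
def model(a):
    r=lambda rr,t,z:(110+np.sin(a)*rr+np.cos(a)*t,-74+np.cos(a)*rr-np.sin(a)*t,z)
    return r
for c in("scene","side"):
    b=bot.camera(c);k=bot.cut_out(b,"keeper_handle")[0];px=k["pixels"]
    g=b["img"].astype(int).max(2)
    dark=px&(g<70); n,l,st,ce=cv2.connectedComponentsWithStats(dark.astype(np.uint8))
    h=lambda a:np.array([(110+np.sin(a)*166.5,-74+np.cos(a)*166.5,79)])/1000
    A=np.arange(-.3,1.5,.005);P=np.array([proj(b,W(T,h(a)))[0] for a in A])
    i=[j for j in range(1,n) if st[j,4]>15]
    for j in i:
        d=np.hypot(*(P-ce[j]).T);print(c,k["conf"],ce[j],st[j],"a",A[d.argmin()],"res px",d.min())
b=bot.camera("wrist");cv2.imwrite("pics/w7.png",b["img"][:,:,::-1])
for n in("keeper_handle",):
    for d in bot.cut_out(b,n):print("wrist",d["conf"],d["box"])
d=min(bot.cut_out(b,"mirror"),key=lambda d:np.hypot(*(inv(ray(b,d["box"][:2],.04)[0])-[.07,0])))
for z in(14,20):
    o=fit([(b,hullof(d["pixels"]))],box(-55,55,-50,50,10+z,28+z),[*W(T,[[.07,0,0]])[0][:2],T[2]]);print(z,inv(o.x),o.x[2]-T[2],o.fun)
E
python3 kee.py
```

```text
14.1 [ 0.5771 -0.1636  0.1579]
scene 0.93 [426.8298 245.0922] [422 235  10  21 141] a 1.2250000000000012 res px 0.5779913063955346
side 0.83 [286.4962 191.9248] [283 182   8  21 133] a 1.2200000000000013 res px 0.44406826726255894
side 0.83 [343.8621 223.7241] [340 221  10   6  29] a -0.3 res px 46.807533014536126
wrist 0.86 [430.0, 39.4, 60.3, 73.3]
wrist 0.39 [509.5, 236.3, 77.4, 103.7]
14 [0.0698 0.0004] 0.0040755418850795255 306.9375
20 [0.0687 0.0012] 0.0014533614588225774 1219.9375
```

View pics/w7.png

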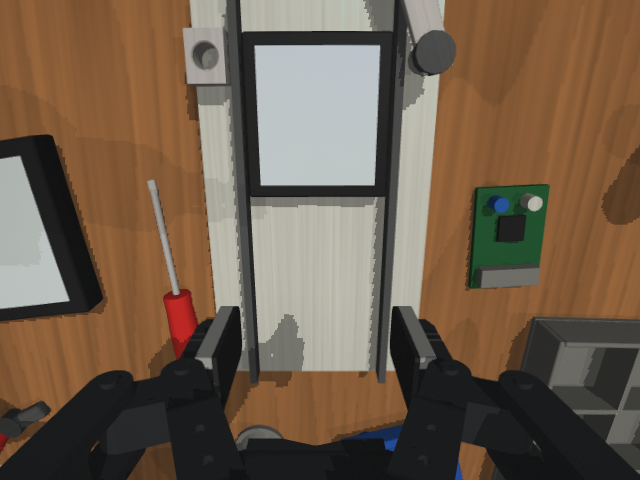

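The mirror fits as seated: x = 69.8, y = 0.4, z = 14 mm. The lever is at 1.222 rad. I'll plan the approach to the handle.

```bash
cat > go.py <<'E'
from w import *
def H(a,z,r=.1665): return W(T,[[.11+np.sin(a)*r,-.074+np.cos(a)*r,z]])[0]
def yaw(a): return np.degrees(T[2]-a)
def cur():
    s=bot.get_state();R=np.array(s["tcp_rot"]);return s,R,np.degrees(np.arctan2(R[1,1],R[0,1]))
def rel(a,z,r=.1665):
    s,R,y=cur(); t=R.T@(H(a,z,r)-s["eef_pos"])*1000; return np.r_[t,-(yaw(a)-y)].round(1)
E
python3 -c "
from go import *
print(rel(1.222,.158),rel(1.222,.055),H(1.222,.1),H(0,.1))"
```

```text
[275.8  18.1  -5.7 -20. ] [275.6  18.4  97.3 -20. ] [0.5807 0.1138 0.1   ] [ 0.4774 -0.0469  0.1   ]
```

Emit:
{"method": "step_arm", "body": {
  "targets": [
    [50,4,0,0,0,-4,60],
    [100,8,0,0,0,-10,60],
    [150,12,0,0,0,-16,60],
    [200,15,0,0,0,-20,60],
    [245,17,0,0,0,-20,60],
    [276,18,0,0,0,-20,60],
    [276,18,0,0,0,-20,60],
    [276,18,0,0,0,-20,60]
  ]
}}

```text
t: 15.25
eef_pos: [0.5809, 0.114, 0.1528]
tcp_rot: [[-0.382, 0.924, -0.002], [0.924, 0.382, -0.001], [-0.0, -0.002, -1.0]]
ft_force: [0.4, -0.8, -0.1]
width: 0.709
finger_force: 0.0
```

```bash
python3 -c "
from go import *
print(rel(1.222,.055),cur()[0]['eef_pos'])
b=bot.camera('wrist');cv2.imwrite('pics/w8.png',b['img'][:,:,::-1])
k=bot.cut_out(b,'keeper_handle')
for d in k: print(d['conf'],d['box'])
print(proj(b,[H(1.222,.105),H(1.222,.053),H(1.222,.053,.148)]))"
```

```text
[-0.1 -0.1 97.8  0.1] [0.5809 0.114  0.1528]
0.72 [316.9, 324.9, 53.9, 215.0]
[[315.1946 257.0683]
 [315.3201 232.2066]
 [315.26   256.3084]]
```

View pics/w8.png

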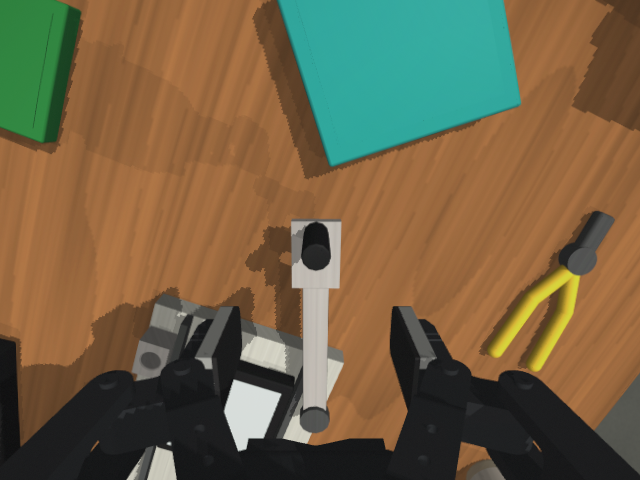

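The handle top at (316,257) matches the prediction (315,257) and is centred between the fingers. I've now viewed more pictures than the limit of ten, so from here I use numbers only. Going down to grip.

Emit:
{"method": "step_arm", "body": {
  "targets": [
    [0,0,35,0,0,0,60],
    [0,0,70,0,0,0,60],
    [0,0,90,0,0,0,60],
    [0,0,98,0,0,0,60],
    [0,0,98,0,0,0,60]
  ]
}}

```text
t: 15.85
eef_pos: [0.5808, 0.1124, 0.0547]
tcp_rot: [[-0.378, 0.926, -0.002], [0.926, 0.378, -0.0], [0.001, -0.002, -1.0]]
ft_force: [-0.0, 0.7, -0.9]
width: 0.704
finger_force: 0.0
```

Emit:
{"method": "step_arm", "body": {
  "targets": [
    [0,0,0,0,0,0,40],
    [0,0,0,0,0,0,25],
    [0,0,0,0,0,0,14],
    [0,0,0,0,0,0,14],
    [0,0,0,0,0,0,14],
    [0,0,0,0,0,0,14]
  ]
}}

```text
t: 16.45
eef_pos: [0.5824, 0.1136, 0.0572]
tcp_rot: [[-0.38, 0.925, 0.003], [0.925, 0.38, -0.0], [-0.001, 0.003, -1.0]]
ft_force: [-0.1, -0.4, 6.7]
width: 0.186
finger_force: 58.5
```

```bash
python3 -c "
from go import *
print(cur()[0]['width'],cur()[0]['finger_force'])
print([rel(1.222-d,.055).tolist() for d in np.arange(0,8.5)*.08])"
```

```text
0.18637893709217387 58.49623918533325
[[0.8, -1.6, 2.2, 0.0], [0.3, -14.9, 2.2, -4.5], [-1.3, -28.1, 2.1, -9.1], [-3.9, -41.1, 2.1, -13.7], [-7.6, -53.9, 2.1, -18.3], [-12.3, -66.4, 2.1, -22.9], [-17.9, -78.5, 2.0, -27.5], [-24.5, -90.0, 2.0, -32.0], [-32.0, -101.0, 2.0, -36.6]]
```

Gripped, but the closing fingertips press on the lever top with 6.7 N. I'll reopen a little, raise 5 mm and regrip.

Emit:
{"method": "step_arm", "body": {
  "targets": [
    [0,0,0,0,0,0,28],
    [0,0,-6,0,0,0,28],
    [0,0,-6,0,0,0,28],
    [0,0,-6,0,0,0,14],
    [0,0,-6,0,0,0,14],
    [0,0,-6,0,0,0,14]
  ]
}}

```text
t: 17.05
eef_pos: [0.5817, 0.1138, 0.0621]
tcp_rot: [[-0.38, 0.925, 0.001], [0.925, 0.38, 0.0], [0.0, 0.001, -1.0]]
ft_force: [-0.1, 0.3, 4.7]
width: 0.181
finger_force: 58.5
```

```bash
python3 -c "
from go import *
z=cur()[0]['eef_pos'][2]
print([rel(1.222-d,z).tolist() for d in np.arange(0,8.5)*.08])"
```

```text
[[0.3, -0.9, -0.0, 0.0], [-0.2, -14.2, -0.0, -4.5], [-1.8, -27.4, -0.0, -9.1], [-4.4, -40.5, -0.0, -13.7], [-8.1, -53.3, -0.0, -18.3], [-12.8, -65.8, -0.1, -22.9], [-18.4, -77.8, -0.1, -27.5], [-25.0, -89.4, -0.1, -32.0], [-32.5, -100.4, -0.1, -36.6]]
```

Emit:
{"method": "step_arm", "body": {
  "targets": [
    [0,-13,0,0,0,-4.5,14],
    [-2,-26.5,0,0,0,-9,14],
    [-4.5,-39.5,0,0,0,-13.7,14],
    [-8,-52.5,0,0,0,-18.3,14],
    [-13,-65,0,0,0,-23,14],
    [-18.5,-77,0,0,0,-27.5,14],
    [-25,-88.5,0,0,0,-32,14],
    [-32.5,-100,0,0,0,-36.6,14]
  ]
}}

```text
t: 17.85
eef_pos: [0.5015, 0.0457, 0.0621]
tcp_rot: [[-0.858, 0.513, 0.002], [0.513, 0.858, 0.001], [-0.001, 0.002, -1.0]]
ft_force: [0.5, 0.7, 3.1]
width: 0.177
finger_force: 59.1
```

```bash
cat > st.py <<'E'
from go import *
s=cur()[0];v=inv(s["eef_pos"])-[.11,-.074];a=np.arctan2(v[0],v[1])
print(s["t"],"a",a,"r",np.hypot(*v),s["ft_force"],s["width"],s["finger_force"])
z=s["eef_pos"][2]
print([rel(x,z).tolist() for x in np.linspace(a,0,9)])
E
python3 st.py
```

```text
17.85 a 0.5836637911544208 r 0.16629189682459838 [0.5425 0.6503 3.1133] 0.17692507950722064 59.08365547657013
[[0.2, 0.0, -0.0, 0.3], [-0.2, -12.1, -0.0, -3.9], [-1.4, -24.2, -0.0, -8.1], [-3.6, -36.2, -0.1, -12.3], [-6.6, -47.9, -0.1, -16.5], [-10.5, -59.4, -0.1, -20.6], [-15.2, -70.6, -0.1, -24.8], [-20.7, -81.5, -0.1, -29.0], [-26.9, -91.9, -0.1, -33.2]]
```

Emit:
{"method": "step_arm", "body": {
  "targets": [
    [0,-12,0,0,0,-4,14],
    [-1.5,-24,0,0,0,-8,14],
    [-3.7,-36,0,0,0,-12.3,14],
    [-6.7,-48,0,0,0,-16.5,14],
    [-10.6,-59.5,0,0,0,-20.6,14],
    [-15.3,-70.6,0,0,0,-25,14],
    [-20.8,-81.5,0,0,0,-29,14],
    [-27,-91.9,0,0,0,-33,14]
  ]
}}

```text
t: 18.65
eef_pos: [0.4778, -0.0471, 0.0621]
tcp_rot: [[-0.999, -0.037, 0.002], [-0.037, 0.999, 0.001], [-0.002, 0.001, -1.0]]
ft_force: [1.4, 2.6, 3.1]
width: 0.179
finger_force: 59.0
```

Emit:
{"method": "step_arm", "body": {
  "targets": [
    [0,0,0,0,0,0,14],
    [0,0,0,0,0,0,14]
  ]
}}

```text
t: 18.85
eef_pos: [0.4777, -0.0471, 0.0621]
tcp_rot: [[-0.999, -0.032, 0.002], [-0.032, 0.999, -0.0], [-0.002, -0.0, -1.0]]
ft_force: [2.4, 0.6, 5.7]
width: 0.18
finger_force: 59.2
```

```bash
python3 st.py | cut -c1-200; python3 - <<'E'
from go import *
print(rel(0,.0621))
for c in("scene","side","wrist"):
    b=bot.camera(c);k=bot.cut_out(b,"keeper_handle");print(c,[(d["conf"],np.round(d["box"])) for d in k[:1]], "pred hole top/handle top/pivot",proj(b,[H(0,.053,.148),H(0,.105),H(0,.06,0)]).round(1).tolist())
E
```

```text
18.85 a -0.0011221418364695446 r 0.166207369104941 [2.3692 0.6483 5.7383] 0.18049774704363863 59.2131632566452
[[0.3, -0.0, -0.0, -0.5], [0.3, 0.0, -0.0, -0.5], [0.3, 0.0, -0.0, -0.5], [0.3, 0.1, -0.0, -0.5], [0.3, 0.1, -0.0, -0.5], [0.3, 0.1, -0.0, -0.5], [0.3, 0.1, -0.0, -0.5], [0.3, 0.2, -0.0, -0.5], [0.3, 
[ 0.3  0.2 -0.  -0.5]
scene [(0.59, array([353., 259.,  41.,  77.]))] pred hole top/handle top/pivot [[342.2, 242.3], [340.3, 219.0], [368.1, 286.2]]
side [(0.6, array([318., 236.,  70.,  42.]))] pred hole top/handle top/pivot [[296.4, 246.4], [288.8, 232.0], [344.9, 218.3]]
wrist [(0.88, array([316., 354.,  73., 184.]))] pred hole top/handle top/pivot [[316.2, 316.6], [316.0, 340.9], [317.8, 529.1]]
```

The lever reads −0.001 rad. I'll release, rise, and verify.

Emit:
{"method": "step_arm", "body": {
  "targets": [
    [0,0,0,0,0,0,30],
    [0,0,0,0,0,0,50],
    [0,0,0,0,0,0,50],
    [0,0,-30,0,0,0,50],
    [0,0,-70,0,0,0,50],
    [40,0,-110,0,0,0,50],
    [90,0,-130,0,0,0,50],
    [90,0,-130,0,0,0,50]
  ]
}}

```text
t: 19.95
eef_pos: [0.3834, -0.0496, 0.1934]
tcp_rot: [[-0.999, -0.033, 0.0], [-0.033, 0.999, -0.001], [-0.0, -0.001, -1.0]]
ft_force: [-0.1, 0.3, -0.1]
width: 0.585
finger_force: 0.0
```

```bash
sed -i 's/^b=bot.camera("wrist").*//' kee.py; python3 - <<'E'
from go import *
s=cur()[0];print(s["t"],s["eef_pos"],s["ft_force"])
from scipy.optimize import minimize_scalar
A=np.arange(-.3,.6,.005)
for c in("scene","side"):
    b=bot.camera(c);k=bot.cut_out(b,"keeper_handle")[0]
    dark=k["pixels"]&(b["img"].max(2)<70);n,l,st,ce=cv2.connectedComponentsWithStats(dark.astype(np.uint8))
    P=np.array([proj(b,[H(a,.079)])[0] for a in A])
    for j in range(1,n):
        if st[j,4]>15: d=np.hypot(*(P-ce[j]).T);print(c,k["conf"],st[j],"a",A[d.argmin()],"res",d.min())
    ds=bot.cut_out(b,"mirror");print([inv(ray(b,d["box"][:2],.042)[0]) for d in ds][:6])
b=bot.camera("wrist")
for d in bot.cut_out(b,"keeper_handle"):
    ys,xs=np.nonzero(d["pixels"]&(b["img"].max(2)<60));print("wrist",d["conf"],d["box"],"dark centre",xs.mean() if len(xs) else 0,ys.mean() if len(ys) else 0,"pred",proj(b,[H(0,.079),H(0,.105),H(0,.053)]).tolist())
u=proj(b,[H(0,.053,.148)])[0].round().astype(int);print("hole",u)
x0,y0=u-20
if 0<=y0<440 and 0<=x0<600: print(b["img"][y0:y0+41:3,x0:x0+41:3].max(2))
E
```

```text
19.95 [ 0.3834 -0.0496  0.1934] [-0.1424  0.2692 -0.1126]
scene 0.74 [337 219   7  19 116] a 2.7755575615628914e-16 res 0.18253184842754241
[array([-0.0246,  0.2424]), array([ 0.3902, -0.0551]), array([ 0.0578, -0.0084]), array([-0.2708, -0.1135]), array([0.2986, 0.2224])]
side 0.87 [340 222  10   4  19] a -0.3 res 48.44456987711948
side 0.87 [285 231   9  21 155] a 0.005000000000000282 res 0.43979861050967994
[array([0.049 , 0.0074]), array([-0.0395,  0.2859]), array([0.2701, 0.2626]), array([-0.2819, -0.0667]), array([ 0.374 , -0.0047])]
wrist 0.74 [317.5, 376.8, 42.0, 137.6] dark centre 315.6430834213305 334.65681098204857 pred [[316.1557125186696, 333.0645944020556], [316.2179095722481, 351.07236693907146], [316.10224054684534, 317.6014913325061]]
hole [316 336]
[[123 125 126 123  19  21  20  18  18  19 192 190 186 190]
 [185 124 126 120  19  18  18  18  21  19  94 191 187 191]
 [174 189 190 182  18  19  20  17  19  21  92 191 187 191]
 [169 188 191 183  20  20  20  21  19  20  77 192 187 188]
 [170 188 191 142  19  20  18  19  18  18  62 192 188 188]
 [135 187 192 100  19  20  20  20  21  21  61 192 188 185]
 [116 187 193 100  18  19  19  19  18  18  46 192 188 184]
 [116 188 193  59  20  19  20  19  20  21  31 192 188 184]
 [ 83 188 192  59  19  19  22  21  20  18  31 193 188 184]
 [ 95 187 192  19  24  38  40  41  42  37  21 193 189 183]
 [ 92 187 192  19  37  38  38  41  41  42  39 192 188 184]
 [ 44 188 192  26  36  38  38  40  41  40  45 193 190 193]
 [ 47 189 193 127  37  38  38  38  38  40  72 193 190 194]
 [ 50 188 193 187  36  37  37  37  38  39 171 193 190 193]]
```

All three views put the lever at 0 ± 0.005 rad. It passed over the mirror with no resistance, which confirms the mirror is seated. Handing in.

```bash
python3 -c "
from station import bot
print(bot.hand_in())"
```

```text
the job is handed in; nothing more can be done
None
```

I handed the job in with the mirror seated, the lever at about 0 rad over the lug hole and the gripper clear. No verdict came back, I didn't re-check the mirror or loose items by camera after closing the lever, and I viewed 13 pictures against the limit of 10.

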